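Make up two holiday kits on the window ledge

ROBOT

A 6-joint arm with a two-finger parallel gripper is mounted at the origin on the work surface. World frame = base frame: x ahead of the robot, y to its left, z up, the work surface at z = 0. Lengths are in mm, angles in degrees, forces in N, time in s.
With the tool pointing down it reaches from about 325 to 925 mm from the base axis. Payload 3.1 kg.
Tool frame: the origin (TCP) lies at the very end of the fingers, on their centre line; the grasp point (between the pads) lies grasp_offset behind it (grasp_offset is the distance from the TCP to the grasp point, in mm); z points along the fingers, x is the direction in which the jaws open and shut, and the axes are right-handed (so a half turn about z gives the same grasp; the last joint's range is limited). The gripper opens to 85 mm and grips with 20 to 120 N. Pads are 22 mm wide; open, the fingers measure 114 mm over their backs; the gripper's body (76 mm by 85 mm) begins 54 mm behind the grasp point. The pads swing forward as they close: fully open they stand 13 mm farther back than shut.
Start: joints at [-78.564, 12.427, 92.441, -0, 75.132, -6.429], TCP at [191.754, -594.87, 231.3] pointing down, gripper open.
Joint ranges: [-157.48, 157.48], [-44.54, 120.13], [17.64, 146.25], [-64.5, 244.5], [7.68, 150.69], [-147.95, 147.95]. Speed limits (degrees/s): [159.86, 159.86, 180, 180, 180, 180].

INTERFACE

Orientations are given as [roll, pitch, yaw] about the fixed x, y, z axes, in that order (R = Rz(yaw) Ry(pitch) Rx(roll)).
In Python, from station import * gives the robot as it stands. Calls block until the motion is done:
- goto(position, orientation): joint-space move of the TCP to a pose.
- move_l(position, attitude=None, speed=150): straight line of the TCP; attitude=None keeps the orientation; speed is the mean speed in mm/s.
- move_j(angles): joint-space move.
- grip(opening, squeeze=None): finger opening in mm; squeeze is the grip in N (None keeps the last); returns when the fingers have stopped.
- wait(seconds).
- solve_ik(position, orientation): joint angles nearest the present ones, or None.
- get_obs(): the state.
- get_image(name): name is "scene" or "top" or "wrist"; returns the picture (384x512x3 uint8, red, green, blue); there is no depth.
- get_calibration(name): a dict with "fx", "fy", "cx", "cy" (pixels), "R" (3x3) and "t" (3): a world point X has camera coordinates R X + t; the wrist camera has in their place "mount" (4x4, takes a point from camera to tool coordinates, whose origin is the TCP and whose axes are the tool frame's). Camera axes: x right, y down, z forward; pixel columns grow to the right and rows downward; lengths in mm; the calibration is good to about 2 mm. A picture is of the moment at which its call begins: read the wrist's pose just before it. get_calibration takes no time and is no camera call.
A pose or a line that the arm cannot do raises Unreachable and nothing moves.
- sign_off(): hands the job in, once; it reports no verdict.
Trained networks look in the newest picture that a camera, given by its name, has taken for a name from the list of things; names that differ only in an ending like _2 or _b are one class to them, and where a whole thing is asked for, a point or a joint stands for the part that bears it (a point fixed in the world has none). Each returns a list of dicts, best first, with "score" (0 to 1); they miss things now and then, are a little off and sometimes report something else, mostly with a low value. They report only what shows in the picture. A call takes as long as a camera call. They do not tell look-alikes from the thing itself.
- spot_in(name, camera): "extent" ([centre column, centre row, width, height] in pixels, round what is visible of it).
- regions_of(name, camera): "region" (384x512 bool, what is visible of it) and "extent" ([centre column, centre row, width, height] in pixels, round what is visible of it).
The state is a dict: "t": time; "joint_pos": joint angles; "qvel": joint speeds; "effort": joint torques, N m; "tcp_pos": TCP position; "ee_rot": TCP orientation; "wrist_force": force on the tool from outside, world axes, zero at the start; "moment": the same for the moment, N m; "grip_width": finger opening in mm.
Only numpy, scipy, OpenCV 4.12 (cv2) and the standard library are available. Lean on these libraries where they do the work, as an engineer would, in place of code of your own. Each camera call takes 0.05 s, during which the arm holds its last target.

TASK

Make up two holiday kits on the ledge. First the pine board: the blue dreidel lying on the square pad, the green glass cup upright on the full round pad and the brass candle socket upright on the ring-shaped pad; leave the other kit's things where they are until all three are set down, then make up the steel drip plate with the orange dreidel lying on its square pad and the red glass cup upright on its round pad. Centre each thing on its pad, do not tip the cups or the socket over, leave the menorah, the green bowl and the box of candles undisturbed, and let go of everything.

Things in the scene. Friction and masses are not known exactly. Their poses are not given: they have to be found in the camera images.
- blue_dreidel_center (a point): Blue acrylic dreidel lying on a flat side: a 32 mm cube body (grip it across its two upright flat sides, 32 mm apart), a thin stem (8 mm thick, 24 mm long) out of its -x face and a cone tip (18 mm long) out of its +x face. The point is the centre of the cube, 16 mm above what it lies on; x runs from stem to tip, y is level and square to the upright sides as it lies at the start.
- orange_dreidel_center (a point): Orange acrylic dreidel lying on a flat side: a 32 mm cube body (grip it across its two upright flat sides, 32 mm apart), a thin stem (8 mm thick, 24 mm long) out of its -x face and a cone tip (18 mm long) out of its +x face. The point is the centre of the cube, 16 mm above what it lies on; x runs from stem to tip, y is level and square to the upright sides as it lies at the start.
- green_cup_center (a point): Green glass cup, open at the top, standing upright: 44 mm across at the rim, 42 mm at the foot, 50 mm tall, wall 3 mm. The point is on its axis half-way up, 25 mm above its foot; z is up.
- red_cup_center (a point): Red glass cup, open at the top, standing upright: 44 mm across at the rim, 42 mm at the foot, 50 mm tall, wall 3 mm. The point is on its axis half-way up, 25 mm above its foot; z is up.
- socket_center (a point): Brass candle socket, a round upright part 44 mm tall: foot 42 mm across and 6 mm thick, a fluted neck 30 mm across from 9 to 36 mm up (grip here), a 36 mm collar at the top with a dark centre. The point is on its axis, 22 mm above its foot; z is up.
- pine_board: Flat pale pine board fixed on the ledge, 110 mm (its x) by 250 mm (its y), 12 mm thick, no rim. Origin at the centre of its underside, z up. Thin dark pads lie flush on its top, 12 mm above the ledge, all at x = 0: the 52 mm square pad at y = 0, the full round pad (58 mm across) at y = +82 mm, the ring-shaped pad (58 mm across, pine-coloured middle) at y = -82 mm.
- drip_plate: Steel drip plate fixed on the ledge, 110 mm (its x) by 250 mm (its y), 6 mm thick with a rim 4 mm wide standing 3 mm higher round its edge. Origin at the centre of its underside, z up. Thin dark pads lie flush on its top, 6 mm above the ledge, both at x = 0: the round pad (58 mm across) at y = +60 mm, the 52 mm square pad at y = -60 mm.
- menorah: Bystander, leave alone: clear glass menorah, 300 mm long (its x), 70 mm wide, 126 mm tall, a row of eight clear cups on a bar. Origin at the centre of its underside.
- bowl: Bystander, leave alone: green ceramic bowl, 150 mm across, 55 mm tall. Origin at the centre of its underside.
- candle_box: Bystander, leave alone: low open cardboard box of thin coloured candles, 70 by 150 mm, 24 mm tall. Origin at the centre of its underside.
Not all that is in view belongs to the job. Several things look just like the part that bears socket_center: the one meant starts nearest to the robot's base. Several things look just like the part that bears blue_dreidel_center: the one meant starts farthest to the robot's left.

How it is judged (in metres and radians):
On the way, in this order (a step that is already met when the one before it is completed fails the run):
1. the pine board's three things are set on their pads (14 mm) and released, cup and socket upright, while the orange dreidel and the red cup are still within 25 mm of where they started (x of blue_dreidel_center in the frame of pine_board between -0.014 and 0.014 m and y of blue_dreidel_center in the frame of pine_board between -0.014 and 0.014 m and z of blue_dreidel_center in the frame of pine_board between 0.023 and 0.033 m and x of green_cup_center in the frame of pine_board between -0.014 and 0.014 m and y of green_cup_center in the frame of pine_board between 0.068 and 0.096 m and z of green_cup_center in the frame of pine_board between 0.032 and 0.042 m and angle between each of green_cup_center, socket_center's own z axis and vertical below 0.12 rad and x of socket_center in the frame of pine_board between -0.014 and 0.014 m and y of socket_center in the frame of pine_board between -0.096 and -0.068 m and z of socket_center in the frame of pine_board between 0.029 and 0.039 m and distance of each of orange_dreidel_center, red_cup_center from where it was at the start of the episode below 0.025 m and contact force between each of blue_dreidel, green_cup, socket and the fingers below 0.1 N), for 0.2 s.
2. the drip plate's two things are set on their pads (14 mm), the cup upright (x of orange_dreidel_center in the frame of drip_plate between -0.014 and 0.014 m and y of orange_dreidel_center in the frame of drip_plate between -0.074 and -0.046 m and z of orange_dreidel_center in the frame of drip_plate between 0.017 and 0.027 m and x of red_cup_center in the frame of drip_plate between -0.014 and 0.014 m and y of red_cup_center in the frame of drip_plate between 0.046 and 0.074 m and z of red_cup_center in the frame of drip_plate between 0.026 and 0.036 m and angle between red_cup_center's own z axis and vertical below 0.12 rad), for 0.2 s.
At the end, for the whole second after the job is handed in: Blue dreidel, green cup and socket on the pine board and orange dreidel and red cup on the drip plate, each within 14 mm of its pad's centre along the carrier's x and y and within 5 mm of its resting height, cups and socket upright within 0.12 rad, all released and at rest (all of step 2 and x of blue_dreidel_center in the frame of pine_board between -0.014 and 0.014 m and y of blue_dreidel_center in the frame of pine_board between -0.014 and 0.014 m and z of blue_dreidel_center in the frame of pine_board between 0.023 and 0.033 m and x of green_cup_center in the frame of pine_board between -0.014 and 0.014 m and y of green_cup_center in the frame of pine_board between 0.068 and 0.096 m and z of green_cup_center in the frame of pine_board between 0.032 and 0.042 m and angle between each of green_cup_center, socket_center's own z axis and vertical below 0.12 rad and x of socket_center in the frame of pine_board between -0.014 and 0.014 m and y of socket_center in the frame of pine_board between -0.096 and -0.068 m and z of socket_center in the frame of pine_board between 0.029 and 0.039 m and linear speed of each of blue_dreidel, orange_dreidel, green_cup, red_cup, socket below 0.01 m/s); the robot touches nothing.
It fails at once if the glass menorah is moved more than 20 mm (distance of menorah from where it was at the start of the episode above 0.02 m).
It fails at once if the green bowl is moved more than 20 mm (distance of bowl from where it was at the start of the episode above 0.02 m).
It fails at once if the box of candles is moved more than 20 mm (distance of candle_box from where it was at the start of the episode above 0.02 m).
It fails at once if a cup or the socket is tipped over (more than 0.8 rad) (angle between any of green_cup_center, red_cup_center, socket_center's own z axis and vertical above 0.8 rad).
It also fails if it takes over 134 s, if anything falls off the work surface, if the arm or the gripper's body presses on something with over 40 N, if the wrist force passes 120 N, or if a joint passes its speed limit or range.

## Working session

There is one attempt and no reset: what is moved stays moved. The work goes in short steps, each a Python script; the robot and the scene stay as the last script left them, time stands still between calls to the robot, and variables do not carry over. Pictures are saved under pics/ and viewed, and the job is handed in when it is done.

```bash
ls; mkdir -p pics; python3 - <<'E'
from station import *
import cv2
o=get_obs();print(o)
for n in ("scene","top","wrist"):
    im=get_image(n); cv2.imwrite(f"pics/{n}0.png",cv2.resize(im[:,:,::-1],(800,600),interpolation=cv2.INTER_CUBIC))
    c=get_calibration(n);print(n,c)
print(get_obs()["t"])
E
```

```text
pics
{'t': 0.0, 'joint_pos': array([-7.85645492e+01,  1.24762061e+01,  9.25273798e+01, -7.09975504e-05,
        7.51325566e+01, -6.43003624e+00]), 'qvel': array([-0.02180138, -0.0721287 ,  0.00143269,  0.02470508,  0.09834968,
        0.00695944]), 'effort': array([ 1.71738888e-03, -3.96842122e+01, -3.03852475e+01, -9.22833181e-06,
        9.61903366e-03, -7.06767935e-06]), 'tcp_pos': array([ 191.58449729, -594.06528812,  229.98426241]), 'ee_rot': array([-1.79984822e+02,  1.35293648e-01, -7.21344767e+01]), 'wrist_force': array([-0.10182816, -0.20832161,  0.31387334]), 'moment': array([-0.00531928, -0.03969917,  0.02243719]), 'grip_width': 85.51449360562421}
scene {'fx': 347.06497582589856, 'fy': 347.06497582589856, 'cx': 259.29691977522924, 'cy': 187.9653640368437, 'R': array([[-0.81285785,  0.58236882,  0.01042432],
       [ 0.46790329,  0.66353866, -0.58376618],
       [-0.34688416, -0.46964135, -0.8118549 ]]), 't': array([ 529.829812  , -239.09162829, 1288.46200618])}
top {'fx': 419.1218456083403, 'fy': 419.1218456083403, 'cx': 255.60086856344859, 'cy': 187.91806727252518, 'R': array([[ 0.01341322, -0.99986718, -0.00925828],
       [-0.99240822, -0.01217995, -0.12238293],
       [ 0.12225391,  0.01082954, -0.99243977]]), 't': array([ -51.9678191 ,  610.27789761, 1163.87613348])}
wrist {'fx': 325.64679402747925, 'fy': 325.64679402747925, 'cx': 258.3805771154251, 'cy': 190.1545910956374, 'mount': array([[ 9.99999704e-01, -6.64265713e-04, -3.88556108e-04,
        -3.44221985e-01],
       [ 7.54893676e-04,  9.44830544e-01,  3.27558657e-01,
        -8.43144505e+01],
       [ 1.49533694e-04, -3.27558854e-01,  9.44830765e-01,
        -1.42090489e+02],
       [ 0.00000000e+00,  0.00000000e+00,  0.00000000e+00,
         1.00000000e+00]])}
0.15
```

View pics/top0.png

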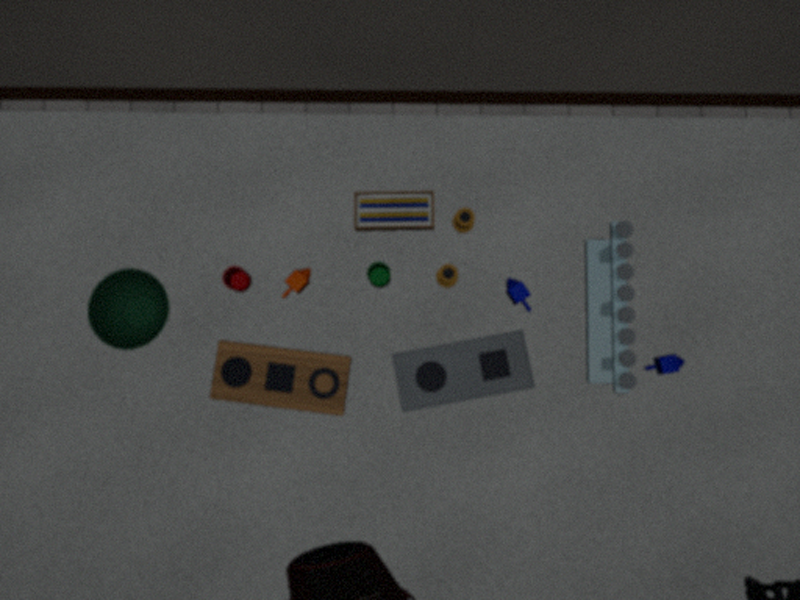

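View pics/scene0.png

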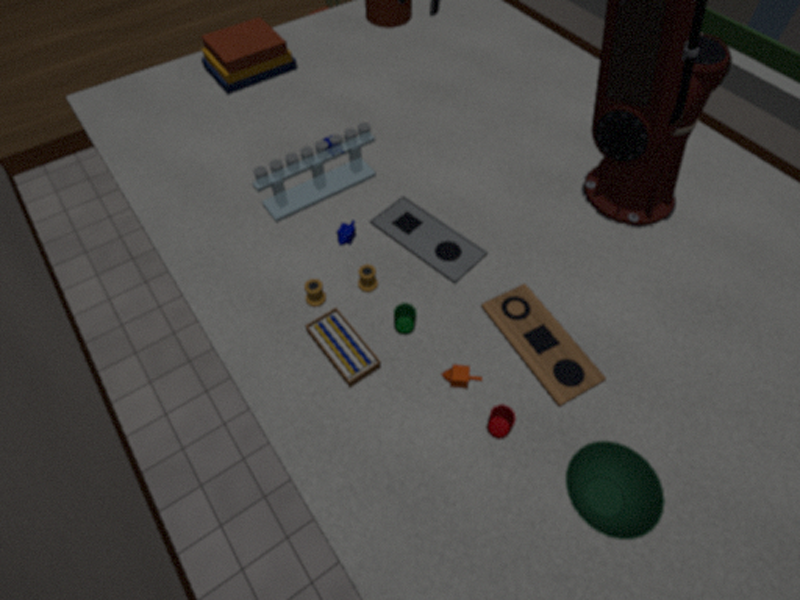

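The blue dreidel candidates, in 800x600 top-view pixels, are (517,292) and (668,364). The first is farther left (+y). The socket candidates are (447,275) and (464,220), and the first looks nearer the base. I'll compute positions to check both choices.

```bash
cat > h.py <<'E'
from station import *
import numpy as np, cv2
from scipy.spatial.transform import Rotation as Ro
def tool_pose(o=None):
    o=o or get_obs()
    return Ro.from_euler('xyz',o["ee_rot"],degrees=True).as_matrix(), np.array(o["tcp_pos"])
def cam(name,o=None):
    c=get_calibration(name)
    K=np.array([[c["fx"],0,c["cx"]],[0,c["fy"],c["cy"]],[0,0,1.]])
    if "R" in c: return K,np.array(c["R"]),np.array(c["t"])
    R,p=tool_pose(o); M=np.array(c["mount"])
    Rwc=R@M[:3,:3]; pc=R@M[:3,3]+p
    return K,Rwc.T,-Rwc.T@pc
def unproj(C,uv,z):
    K,R,t=C; uv=np.atleast_2d(uv).astype(float)
    d=(R.T@np.linalg.inv(K)@np.c_[uv,np.ones(len(uv))].T).T
    c=-R.T@t
    return c+d*((z-c[2])/d[:,2])[:,None]
def proj(C,X):
    K,R,t=C; q=(K@(R@np.atleast_2d(X).T+t[:,None])).T
    return q[:,:2]/q[:,2:]
def save(im,f,scale=None,bright=2.0):
    im=np.clip(im.astype(float)*bright,0,255).astype(np.uint8)
    cv2.imwrite("pics/"+f,cv2.resize(im[:,:,::-1],(800,600),interpolation=cv2.INTER_CUBIC))
E
python3 - <<'E'
from h import *
im=get_image("top"); C=cam("top")
for n,z in [("blue_dreidel_center",16),("orange_dreidel_center",16),("green_cup_center",25),("red_cup_center",25),("socket_center",22),("pine_board",12),("drip_plate",6),("bowl",30),("menorah",60),("candle_box",24)]:
    for r in regions_of(n,"top")[:3]:
        m=r["region"]; v,u=np.nonzero(m)
        print(n,round(r["score"],2),np.round(r["extent"]),unproj(C,[u.mean(),v.mean()],z)[0].round())
im2=im[170:270,130:450]; cv2.imwrite("pics/crop0.png",cv2.resize(np.clip(im2[:,:,::-1]*2.5,0,255).astype(np.uint8),(800,250),interpolation=cv2.INTER_CUBIC))
E
```

```text
blue_dreidel_center 0.54 [332. 184.  12.  25.] [ 621. -263.   16.]
blue_dreidel_center 0.46 [241. 174.  15.   9.] [653.  -3.  16.]
orange_dreidel_center 0.54 [189. 183.  18.  23.] [635. 149.  16.]
green_cup_center 0.69 [240. 177.  16.  15.] [650.  -4.  25.]
red_cup_center 0.59 [149. 180.  22.  12.] [639. 261.  25.]
socket_center 0.66 [296. 141.  15.  17.] [ 756. -161.   22.]
socket_center 0.56 [285. 177.  12.  16.] [ 649. -131.   22.]
pine_board 0.94 [180. 240.  94.  47.] [457. 175.  12.]
drip_plate 0.7 [295. 237.  91.  52.] [ 474. -162.    6.]
drip_plate 0.37 [391. 197.  33. 108.] [ 593. -437.    6.]
bowl 0.7 [ 81. 198.  53.  58.] [579. 458.  30.]
menorah 0.96 [391. 196.  35. 108.] [ 586. -420.   60.]
menorah 0.46 [150. 182.  21.  15.] [632. 251.  60.]
menorah 0.27 [284. 177.  15.  17.] [ 643. -128.   60.]
candle_box 0.7 [252. 136.  51.  26.] [773. -29.  24.]
candle_box 0.59 [192. 179.  17.  20.] [640. 144.  24.]
candle_box 0.35 [243. 177.  13.  12.] [650.  -5.  24.]
```

View pics/crop0.png

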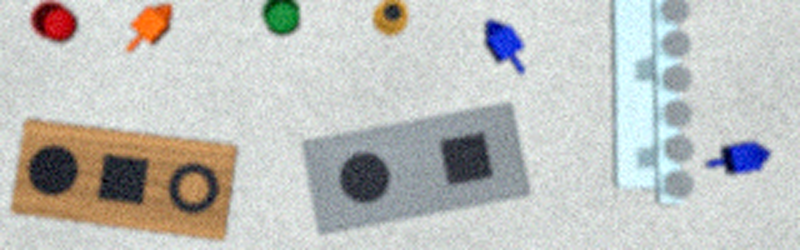

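Both choices hold: the blue dreidel near (617,-263) is the left one, and the socket near (649,-131) is the nearer one. Next, wrist views from above.

```bash
python3 - <<'E'
from h import *
import pickle
D={}
for i,y in enumerate((-160,150)):
    goto([610,y,240],[180,0,-90]); wait(0.3)
    o=get_obs(); im=get_image("wrist"); C=cam("wrist",o); D[i]=(im,C)
    print(o["t"],o["tcp_pos"],o["ee_rot"],o["joint_pos"])
    save(im,f"w{i}.png")
    for n,z in [("blue_dreidel_center",16),("orange_dreidel_center",16),("green_cup_center",25),("red_cup_center",25),("socket_center",22),("pine_board",12),("drip_plate",6)]:
        for r in regions_of(n,"wrist")[:2]:
            v,u=np.nonzero(r["region"]); D[i,n]=r
            print(n,round(r["score"],2),np.round(r["extent"]),unproj(C,[u.mean(),v.mean()],z)[0].round())
pickle.dump(D,open("D.pkl","wb"))
E
```

```text
3.1583 [ 609.86742962 -160.53715701  239.98544978] [ 1.79999080e+02 -1.94559868e-03 -9.00455621e+01] [-2.11193778e+01  1.27126194e+01  9.11542886e+01 -2.21066121e-03
  7.61332508e+01  6.89267141e+01]
blue_dreidel_center 0.67 [350. 150.  42.  53.] [ 620. -263.   16.]
blue_dreidel_center 0.48 [470. 188.  79. 281.] [ 578. -423.   16.]
orange_dreidel_center 0.56 [  5. 129.  10.  27.] [639. 125.  16.]
green_cup_center 0.72 [113. 122.  56.  49.] [649.  -1.  25.]
socket_center 0.89 [231. 120.  34.  40.] [ 652. -132.   22.]
socket_center 0.85 [261.  17.  40.  33.] [ 752. -161.   22.]
pine_board 0.75 [ 50. 267. 101.  84.] [457. 113.  12.]
drip_plate 0.61 [257. 251. 200. 107.] [ 479. -162.    6.]
5.0417 [610.27837833 148.91570051 239.9628314 ] [ 1.79999022e+02 -6.38475058e-03 -9.00932445e+01] [ 7.31806719e+00  1.24196100e+01  9.15047761e+01 -6.39310568e-03
  7.60774072e+01  9.74128501e+01]
blue_dreidel_center 0.45 [452. 258. 119.  92.] [ 475. -104.   16.]
orange_dreidel_center 0.69 [257. 135.  47.  46.] [637. 149.  16.]
green_cup_center 0.55 [433.  16. 159.  32.] [751. -21.  25.]
red_cup_center 0.68 [154. 134.  51.  46.] [637. 262.  25.]
socket_center 0.98 [496. 116.  26.  40.] [ 653. -112.   22.]
socket_center 0.59 [455. 258. 113.  98.] [ 479. -100.   22.]
pine_board 0.9 [237. 263. 194.  94.] [465. 170.  12.]
drip_plate 0.95 [453. 258. 116.  97.] [ 469. -110.    6.]
drip_plate 0.3 [404. 122.  58.  46.] [646. -16.   6.]
```

View pics/w0.png

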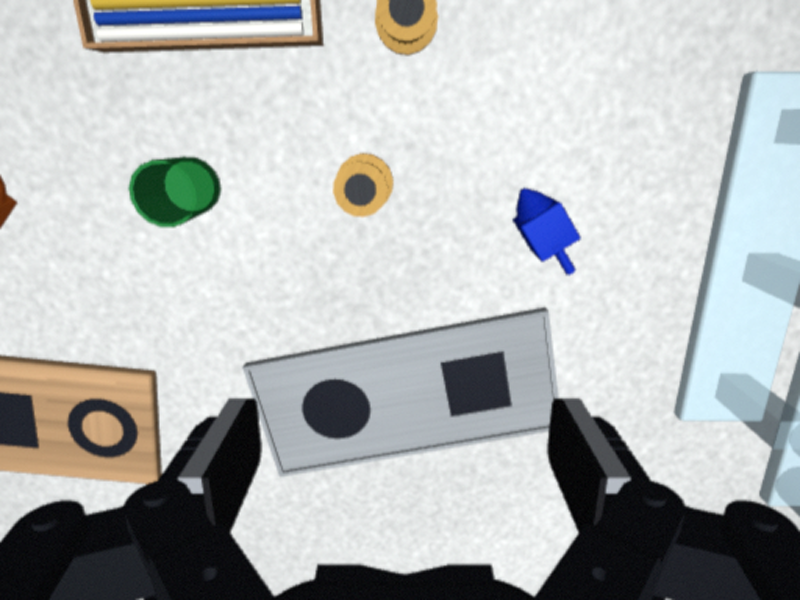

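View pics/w1.png

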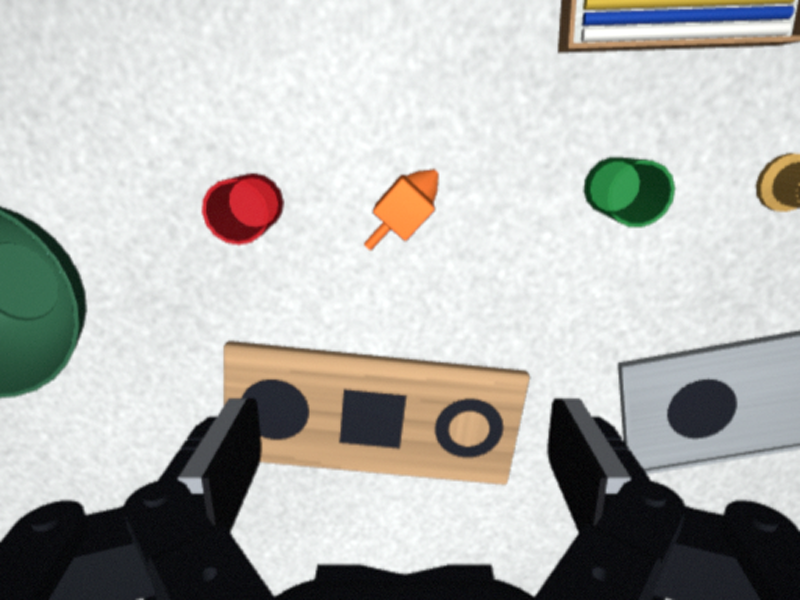

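The wrist views are clear. In w0 the green cup is at (175,190), the socket at (362,185), the blue dreidel at (547,225) and the drip pads at (336,408) and (476,384). In w1 the red cup is at (243,208), the orange dreidel at (405,208), and the pine square and ring at (373,419) and (469,428). I'll fit the silhouettes of these next.

```bash
cat > fit.py <<'E'
from h import *
from scipy.optimize import minimize
def circ(x,y,z,r,n=40):
    a=np.linspace(0,2*np.pi,n,endpoint=False); return np.c_[x+r*np.cos(a),y+r*np.sin(a),np.full(n,z)]
def hulls(kind,p):
    x,y=p[:2]
    if kind=="cup": return [np.r_[circ(x,y,0,21),circ(x,y,50,22)]]
    if kind=="socket": return [np.r_[circ(x,y,0,21),circ(x,y,6,21)],np.r_[circ(x,y,6,15),circ(x,y,36,15)],np.r_[circ(x,y,37,18),circ(x,y,44,18)]]
    R=Ro.from_euler('z',p[2],degrees=True).as_matrix(); c=np.array([x,y,16.])
    g=np.array([[a,b,d] for a in(-1,1) for b in(-1,1) for d in(-1,1)])
    cube=g*16; stem=g*[12,4,4]+[-28,0,0]
    a=np.linspace(0,2*np.pi,24); cone=np.r_[np.c_[np.full(24,16),14*np.cos(a),14*np.sin(a)],[[34,0,0]]]
    return [q@R.T+c for q in (cube,stem,cone)]
S=4
def render(C,kind,p,off,shape):
    m=np.zeros(shape,np.uint8)
    for H in hulls(kind,p):
        q=(proj(C,H)-off+.5)*S
        cv2.fillConvexPoly(m,cv2.convexHull(np.round(q*16).astype(np.int32)),1,shift=4)
    return m
def fit(im,C,mask,kind,p0):
    v,u=np.nonzero(mask); off=np.array([u.min()-12,v.min()-12]); w,h=u.max()-u.min()+25,v.max()-v.min()+25
    M=np.zeros((h,w),np.uint8); M[v-off[1],u-off[0]]=1
    M=cv2.resize(M,(w*S,h*S),interpolation=cv2.INTER_NEAREST)
    f=lambda p: np.sum(render(C,kind,p,off,M.shape)!=M)/M.sum()
    best=None
    for a in ([None] if len(p0)==2 else range(-180,180,30)):
        q=np.array(list(p0[:2])+([a] if a is not None else []),float)
        s=np.vstack([q]+[q+d for d in np.diag([8,8,20][:len(q)])])
        r=minimize(f,q,method="Nelder-Mead",options=dict(initial_simplex=s,xatol=.1,fatol=1e-4))
        if best is None or r.fun<best.fun: best=r
    return best.x,best.fun
def cmask(im,col,p,C,rad=40,z=20):
    hsv=cv2.cvtColor(im,cv2.COLOR_RGB2HSV); H,Sx,V=[hsv[...,i].astype(int) for i in range(3)]
    m={"blue":(abs(H-117)<14),"green":(abs(H-70)<20),"red":(H<5)|(H>170),"orange":(abs(H-12)<10),"gold":(abs(H-18)<10)}[col]&(Sx>110)&(V>15)
    m=m.astype(np.uint8); 
    c=proj(C,[[p[0],p[1],z]])[0]; yy,xx=np.mgrid[:384,:512]
    px=proj(C,[[p[0]+rad,p[1],z]])[0]; r=np.linalg.norm(px-c)
    m[(xx-c[0])**2+(yy-c[1])**2>r*r]=0
    m=cv2.morphologyEx(m,cv2.MORPH_CLOSE,np.ones((5,5)))
    n,l,st,_=cv2.connectedComponentsWithStats(m); k=1+np.argmax(st[1:,4]); m=(l==k).astype(np.uint8)
    cs,_=cv2.findContours(m,cv2.RETR_EXTERNAL,cv2.CHAIN_APPROX_NONE); m[:]=0; cv2.drawContours(m,cs,-1,1,-1)
    return m.astype(bool)
E
python3 - <<'E'
from fit import *
import pickle
D=pickle.load(open("D.pkl","rb"))
for i,n,col,k,p0 in [(0,"green","green","cup",(649,-3)),(0,"socket","gold","socket",(652,-132)),(0,"blue","blue","dr",(618,-263,0)),(1,"green","green","cup",(649,-3)),(1,"orange","orange","dr",(637,149,0)),(1,"red","red","cup",(638,262))]:
    im,C=D[i]; m=cmask(im,col,p0,C,rad=50)
    print(i,n,m.sum(),*[np.round(a,3) for a in fit(im,C,m,k,p0)])
# pads
for i,z,box in [(0,6,(420,540,-300,-30)),(1,12,(395,530,30,300))]:
    im,C=D[i]; x0,x1,y0,y1=box
    src=np.float32([[x0,y0],[x1,y0],[x1,y1],[x0,y1]]); dst=proj(C,np.c_[src,np.full(4,z)]).astype(np.float32)
    H=cv2.getPerspectiveTransform((src-[x0,y0]).astype(np.float32)*2,dst)
    W=cv2.warpPerspective(im,H,((x1-x0)*2,(y1-y0)*2),flags=cv2.INTER_LINEAR|cv2.WARP_INVERSE_MAP)
    cv2.imwrite(f"pics/rect{i}.png",W[:,:,::-1])
    d=(W.max(2)<70).astype(np.uint8); n,l,st,ce=cv2.connectedComponentsWithStats(d)
    for k in range(1,n):
        if st[k,4]>1500:
            cs,_=cv2.findContours((l==k).astype(np.uint8),cv2.RETR_EXTERNAL,cv2.CHAIN_APPROX_NONE)
            mm=cv2.moments(cs[0]); r=cv2.minAreaRect(cs[0])
            print(i,"pad",np.round([mm["m10"]/mm["m00"]/2+x0,mm["m01"]/mm["m00"]/2+y0],1),np.array(r[1])/2,r[2])
E
```

```text
0 green 1928 [649.516  -4.93 ] 0.123
0 socket 1119 [ 652.008 -131.734] 0.119
0 blue 1291 [ 621.409 -262.028   34.573] 0.108
1 green 1907 [649.291  -2.815] 0.126
1 orange 1285 [637.728 149.337 -42.628] 0.093
1 red 1728 [638.244 259.38 ] 0.101
0 pad [ 445.2 -281.5] [151.  55.] 90.0
0 pad [ 487.1 -220.1] [53.14747238 52.65718079] 11.309932708740234
0 pad [ 522.6 -114.7] [  3.4798727  180.91738892] 11.277617454528809
0 pad [ 463.6 -102.3] [57.6292038  58.33630371] 45.0
1 pad [515.8 175.4] [241.51393127   3.08073783] 83.60951232910156
1 pad [448.7  95.1] [58.  57.5] 90.0
1 pad [458.  176.5] [52.7288208  52.66107178] 83.51692199707031
1 pad [453.9 269.9] [ 63.60372925 110.44644165] 47.83411407470703
```

```bash
python3 - <<'E'
import station
from station import *
print([n for n in dir(station) if not n.startswith('_')])
print(getattr(station,'grasp_offset',None))
print([k for k in get_obs()])
E
```

```text
['Unreachable', 'get_calibration', 'get_image', 'get_obs', 'goto', 'grasp_offset', 'grip', 'move_j', 'move_l', 'regions_of', 'sign_off', 'solve_ik', 'spot_in', 'wait']
18.700000000000003
['t', 'joint_pos', 'qvel', 'effort', 'tcp_pos', 'ee_rot', 'wrist_force', 'moment', 'grip_width']
```

```bash
cat > pp.py <<'E'
from h import *
def st(tag):
    o=get_obs(); print(tag,"t%.1f"%o["t"],"tcp",o["tcp_pos"].round(1),"w%.1f"%o["grip_width"],"F",o["wrist_force"].round(1)); return o
def pick(x,y,z,yaw,op=85,sq=30,up=130):
    grip(op); goto([x,y,z+up],[180,0,yaw]); wait(0.2)
    move_l([x,y,z+45],speed=150); move_l([x,y,z],speed=60); st("down")
    grip(0,sq); st("gripped"); move_l([x,y,z+up],speed=120); return st("lifted")
def place(x,y,z,yaw,op=60,up=130):
    goto([x,y,z+up],[180,0,yaw]); wait(0.3); st("above")
    move_l([x,y,z+30],speed=120); move_l([x,y,z],speed=40); st("set")
    wait(0.2); grip(op); st("open"); move_l([x,y,z+60],speed=80); move_l([x,y,z+up],speed=200); st("up")
E
python3 - <<'E'
from pp import *
pick(621.4,-262,2,-55.4)
save(get_image("wrist"),"g1.png")
E
```

```text
down t9.0 tcp [ 621.7 -262.2    2.2] w85.2 F [0.7 0.6 0.4]
gripped t9.6 tcp [ 621.8 -262.2    2.4] w31.7 F [ 0.3 -0.6  0.8]
lifted t10.8 tcp [ 620.6 -261.6  130.6] w31.5 F [-0.7  0.3 -0.7]
```

View pics/g1.png

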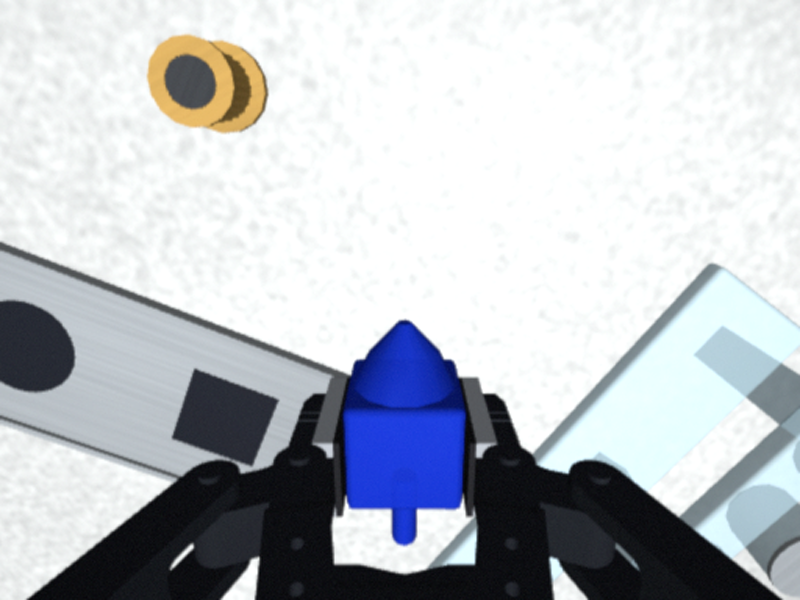

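The dreidel is held squarely, with the cube at (405,450) and a width of 31.6. I'll place it now.

```bash
python3 - <<'E'
from pp import *
place(458,176.5,14.8,-96.5,op=60)
goto([530,176.5,200],[180,0,-90]); wait(.3)
o=get_obs(); im=get_image("wrist"); C=cam("wrist",o); save(im,"p1.png")
from fit import *
m=cmask(im,"blue",(458,176),C,rad=55)
class _:pass
C2=(C[0],C[1],C[2]+C[1]@np.array([0,0,12.]))  # board top as z=0
print(fit(im,C2,m,"dr",(458,176.5,0)), st("")["t"])
E
```

```text
above t12.9 tcp [458.3 176.1 144.8] w31.5 F [-0.1  1.5 -0.2]
set t14.8 tcp [458.1 176.5  14.6] w31.5 F [ 0.2  0.2 -0.7]
open t15.3 tcp [458.1 176.5  14.9] w60.0 F [0.6 0.1 0. ]
up t16.7 tcp [457.7 176.4 144.2] w60.3 F [-0.6  0.2 -0.1]
 t17.5 tcp [528.7 176.5 198.8] w60.2 F [0.5 0.1 0.6]
(array([458.42875531, 177.17677047,  -6.51709729]), np.float64(0.06772941970310391)) 17.5333
```

View pics/p1.png

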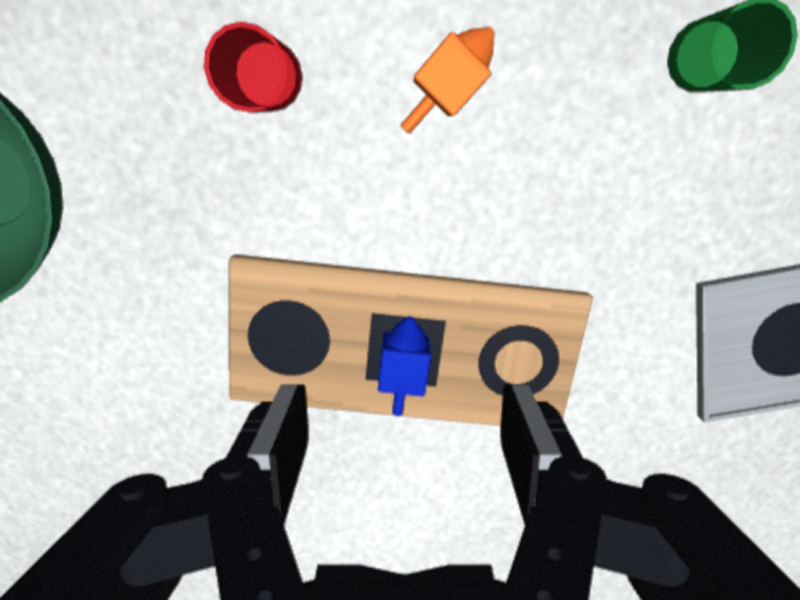

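The blue dreidel is on the square pad: the fit gives (458.4,177.2) against a target of (458,176.5). Next is the green cup. The round pad shows at (288,337).

```bash
python3 - <<'E'
from pp import *
o=get_obs(); print(unproj(cam("wrist",o),[[288.5/1.5625,337.5/1.5625]],12).round(1))
pick(649.4,-3.8,6,-6.5)
save(get_image("wrist"),"g2.png")
place(467.3,257.9,18.8,-6.5,op=65)
save(get_image("wrist"),"p2.png")
E
```

```text
[[468.4 257.9  12. ]]
down t21.3 tcp [649.7  -3.8   6.2] w84.8 F [ 0.2 -0.3 -0.3]
gripped t21.8 tcp [649.9  -3.8   6.7] w43.3 F [ 0.1 -0.5  1.2]
lifted t23.0 tcp [648.4  -3.7 134.6] w43.3 F [ 0.7 -0.8 -1.4]
above t24.6 tcp [467.9 257.3 148.7] w43.4 F [-0.4  0.3 -0.8]
set t26.4 tcp [467.2 257.9  18.6] w43.4 F [-0.5  0.3  0.9]
open t27.0 tcp [467.5 258.   18.9] w65.2 F [-0.3  0.5 -0.2]
up t28.4 tcp [467.  257.8 148.2] w65.1 F [-0.9 -0.2 -0.6]
```

View pics/p2.png

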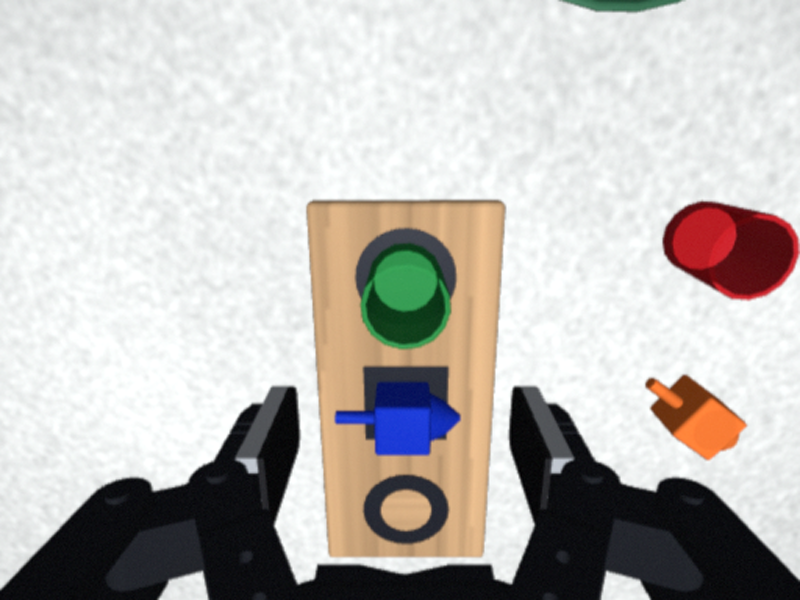

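The cup stands on its pad: its floor is at (405,280), with the pad centre at about (406,275). Next is the socket.

```bash
python3 - <<'E'
from pp import *
pick(652,-131.7,3,-6.5,up=130)
save(get_image("wrist"),"g3.png")
place(448.9,95.1,15.6,-6.5,op=65)
goto([530,176.5,210],[180,0,-90]); wait(.3)
o=st(""); im=get_image("wrist"); C=cam("wrist",o); save(im,"p3.png")
from fit import *
C2=(C[0],C[1],C[2]+C[1]@np.array([0,0,12.]))
for col,k,p in [("gold","socket",(448.7,95.1)),("green","cup",(467.3,257.9)),("blue","dr",(458,176.5,0))]:
    if col=="gold": continue
    print(col,fit(im,C2,cmask(im,col,p,C,rad=50),k,p))
E
```

```text
down t32.2 tcp [ 652.4 -131.8    3.3] w85.1 F [ 0.3  0.7 -0.2]
gripped t32.7 tcp [ 652.3 -131.8    3.9] w38.1 F [-3.   0.5  6.5]
lifted t33.9 tcp [ 651.1 -131.4  131.6] w38.1 F [-0.1 -0.2 -2.6]
above t35.5 tcp [449.6  94.6 145.6] w38.2 F [-0.6  0.2 -1.5]
set t37.3 tcp [448.1  95.   15.8] w38.0 F [-3.9 -0.6  6.9]
open t37.9 tcp [449.   95.1  15.5] w64.9 F [ 0.1 -1.  -0.4]
up t39.3 tcp [448.5  95.1 145. ] w65.3 F [-0.2  0.7  0.4]
 t41.0 tcp [529.9 176.3 209.9] w65.2 F [ 0.2  0.3 -0.4]
green (array([468.16937785, 257.51812925]), np.float64(0.1112938596491228))
blue (array([458.16971068, 177.00961627,  -6.90907608]), np.float64(0.07262419006479481))
```

View pics/p3.png

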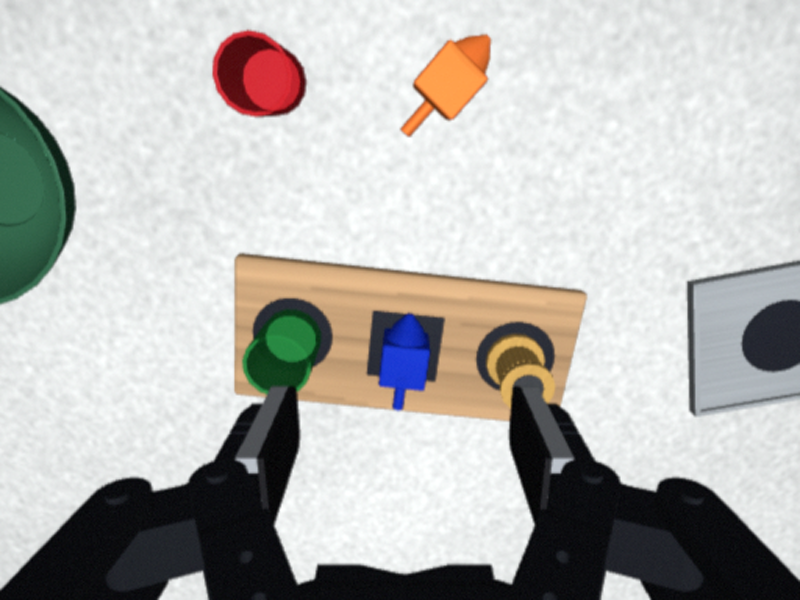

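View pics/g3.png

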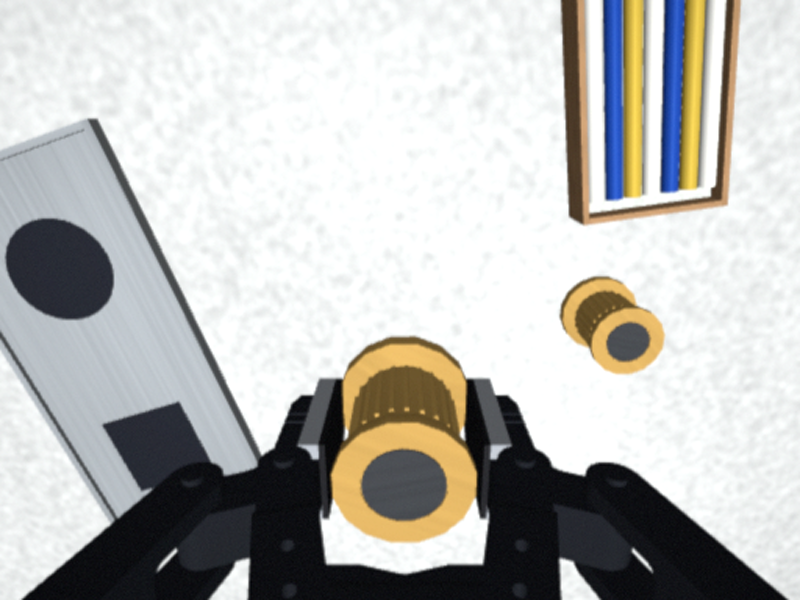

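The socket was held at 38 mm, so the pads touched its foot or collar and not the neck. I'll check that it stands upright and centred.

```bash
python3 - <<'E'
from pp import *
from fit import *
goto([560,95,190],[180,0,-90]); wait(.3)
o=st(""); im=get_image("wrist"); C=cam("wrist",o)
p=(448.9,95.1)
big=cv2.resize(np.clip(im.astype(float)*1.3,0,255).astype(np.uint8),None,fx=4,fy=4,interpolation=cv2.INTER_CUBIC)[:,:,::-1].copy()
for z,r in [(12,21),(18,21),(50,18),(56,18),(12,29)]:
    q=((proj(C,circ(*p,z,r))+.5)*4).astype(int); cv2.polylines(big,[q],True,(0,0,255) if r!=29 else (255,0,0),1)
c=((proj(C,[[*p,30]])[0]+.5)*4).astype(int)
cv2.imwrite("pics/s3.png",big[max(0,c[1]-250):c[1]+250,max(0,c[0]-300):c[0]+300])
C2=(C[0],C[1],C[2]+C[1]@np.array([0,0,12.]))
for n,z in (("orange","dr"),("red","cup")):
    pp={"orange":(637.7,149.3,0),"red":(638.2,259.4)}[n]
    try: print(n,fit(im,C,cmask(im,n,pp,C,rad=50),z,pp))
    except Exception as e: print(n,e)
E
```

```text
t41.8 tcp [559.9  96.  190.4] w64.8 F [-0.5 -1.2  0.5]
orange (array([637.2797257 , 148.80517881, -42.59990283]), np.float64(0.09573462701612903))
red (array([638.06789301, 259.22909013]), np.float64(0.08692774836499532))
```

View pics/s3.png

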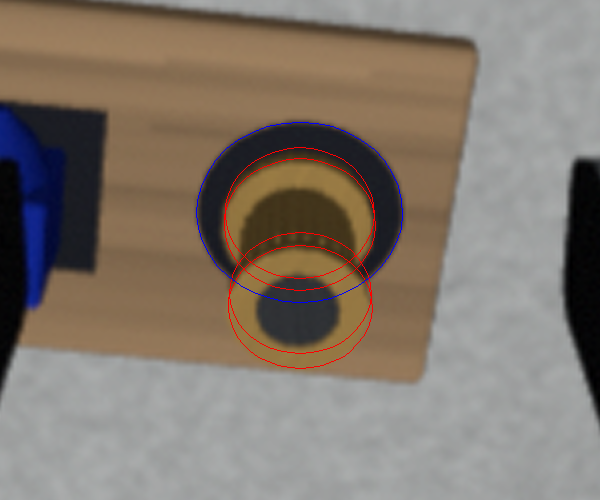

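The overlay matches: the socket is upright and centred on the ring, and the orange dreidel and red cup are unmoved. Now the drip plate.

```bash
python3 - <<'E'
from pp import *
pick(637.5,149,2,47.4)
place(487.1,-220.1,8.8,11.3,op=55)
pick(638.1,259.3,6,11.3)
place(463.6,-102.3,12.8,11.3,op=65)
goto([560,-160,230],[180,0,-90]); wait(.3)
o=st(""); im=get_image("wrist"); C=cam("wrist",o); save(im,"p5.png")
from fit import *
C2=(C[0],C[1],C[2]+C[1]@np.array([0,0,6.]))
for col,k,p in [("red","cup",(463.6,-102.3)),("orange","dr",(487.1,-220.1,0))]:
    try: print(col,fit(im,C2,cmask(im,col,p,C,rad=50),k,p))
    except Exception as e: print(col,e)
E
```

```text
down t46.0 tcp [637.9 149.    2.2] w84.9 F [ 0.7 -0.1  0.9]
gripped t46.6 tcp [637.9 149.    2.4] w31.8 F [0.6 0.3 0.9]
lifted t47.8 tcp [636.5 148.9 130.6] w31.9 F [ 0.7 -1.  -0. ]
above t49.6 tcp [ 487.5 -219.5  138.8] w31.5 F [ 1.2  0.3 -0.3]
set t51.5 tcp [ 487.1 -220.1    8.6] w31.7 F [ 0.4 -0.  -1.1]
open t52.0 tcp [ 487.2 -220.2    8.9] w54.9 F [-0.9 -0.3 -0.1]
up t53.4 tcp [ 486.8 -219.9  138.2] w55.2 F [ 1.  -0.   0.4]
down t57.5 tcp [638.5 259.4   6.3] w85.0 F [ 0.1  0.4 -0.9]
gripped t57.9 tcp [638.6 259.4   6.6] w42.1 F [-0.1  0.   2.1]
lifted t59.2 tcp [637.1 259.  134.5] w42.2 F [-0.5 -0.3 -1.5]
above t61.0 tcp [ 464.  -101.9  142.8] w42.2 F [-0.  -0.2 -0.2]
set t62.8 tcp [ 463.6 -102.3   12.6] w42.2 F [ 0.3  0.8 -1.3]
open t63.4 tcp [ 463.8 -102.4   12.9] w64.8 F [0.5 0.6 0.3]
up t64.8 tcp [ 463.3 -102.2  142.2] w65.2 F [-0.5 -1.4 -0.2]
 t66.6 tcp [ 559.9 -159.9  229.9] w65.2 F [ 0.9  0.4 -0.9]
red (array([ 463.85248562, -101.57226642]), np.float64(0.05961998803111909))
orange (array([ 486.76733254, -219.26393228,  -78.79610154]), np.float64(0.1130820399113082))
```

View pics/p5.png

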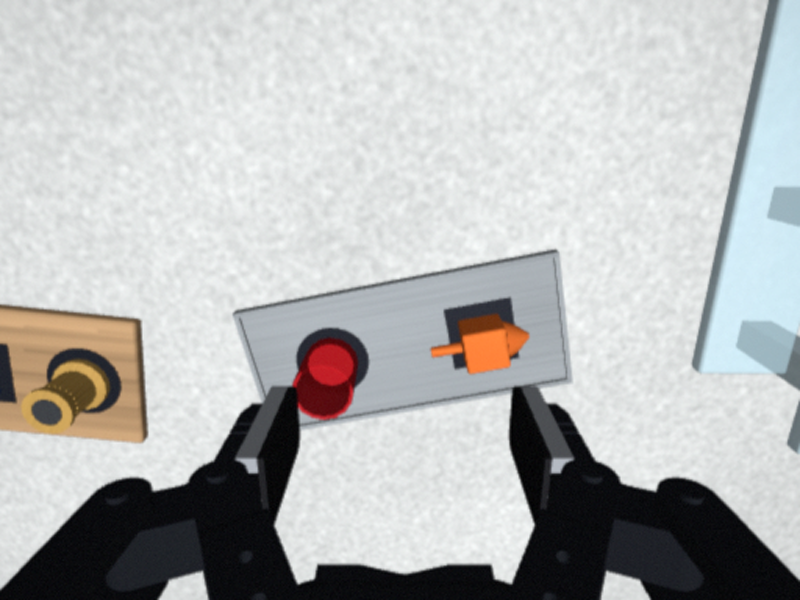

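Both drip-plate things are centred: the red cup's floor is at (330,362) and the orange dreidel at (485,342). I'll take one last overall look before handing in.

```bash
python3 - <<'E'
from pp import *
save(get_image("scene"),"end.png",bright=2.5); st("")
E
```

```text
t66.7 tcp [ 560.  -159.9  230.1] w64.4 F [ 0.3 -0.4  0.5]
```

View pics/end.png

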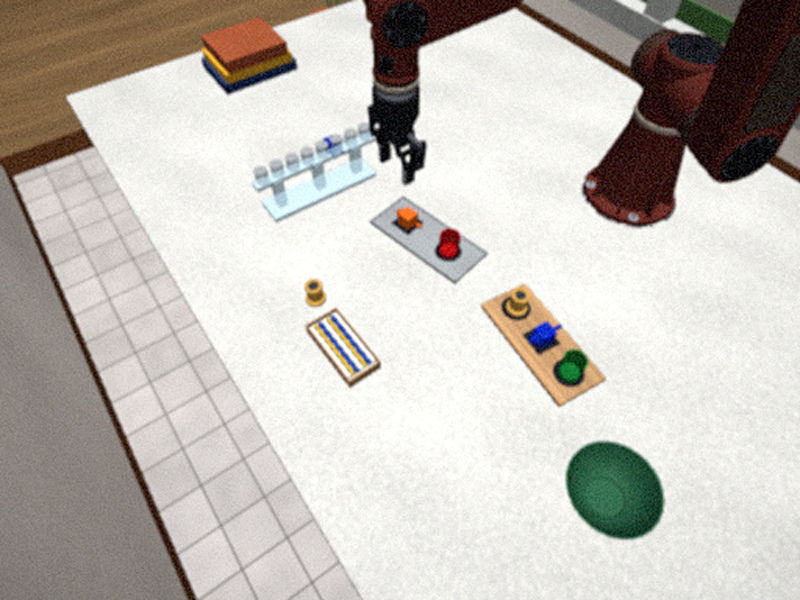

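The scene shows all five things upright or lying on their pads: pine around (545,335), drip plate around (430,232). The menorah, bowl and candle box are where they started.

```bash
python3 -c "
from station import *
print(sign_off())"
```

```text
the job is handed in; nothing more can be done
None
```

Both kits are made up and handed in at about 67 s of the 134 s allowed. I did the pine board first (blue dreidel, green cup, socket), then the drip plate (orange dreidel, red cup).

- **Placing:** My last camera fits put the blue dreidel, green cup, orange dreidel and red cup within about 1 mm of their pad centres. The socket I checked by overlaying its outline on the picture; it was upright and within about 2 mm.
- **Order:** Before I started the drip plate, the orange dreidel and red cup were still within about 1 mm of where they started.
- **Bystanders:** In the last scene picture the menorah, bowl and candle box look unmoved, and the open gripper is clear of everything.
- **Disagreement:** The socket was held at 38 mm instead of the 30 mm neck, so the pads had caught the foot or collar. It still set down upright, so I did not pick it up again.

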